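Load the jar mixer and hold its run dial on the third click

ROBOT

A 6-joint arm with a two-finger parallel gripper is mounted at the origin on a cart in front of the work surface, level with it; the furniture and walls round the work are solid. World frame = base frame: x ahead of the robot, y to its left, z up, the work surface at z = 0. Lengths are in m, angles in degrees, forces in N, time in s.
With the tool pointing down it reaches from about 0.375 to 0.9 m from the base axis. Payload 3.1 kg.
Tool frame: the origin (TCP) lies midway between the tips of the shut fingers; the grasp point (between the pads) lies 19 mm behind it (bot.hold_point_z is the distance from the TCP to the grasp point, in m); z points along the fingers, y is the line along which they close (so a half turn about z gives the same grasp; the last joint's range is limited). The gripper opens to 87 mm and grips with 3 to 60 N. Pads are 19 mm wide; open, the fingers measure 117 mm over their backs; the gripper's body (75 mm by 190 mm) begins 51 mm behind the grasp point.
Start: joints at [60.017, 30.224, 82.088, -0, 67.689, -10.227], TCP at [0.211, 0.588, 0.223] pointing down, gripper open.
Joint ranges: [-176.69, 176.69], [-43.24, 126.21], [12.49, 139.97], [-82, 262], [0, 151.66], [-163.58, 163.58]. Speed limits (degrees/s): [159.86, 159.86, 180, 180, 180, 180].

INTERFACE

Orientations are given as a 3x3 rotation matrix whose columns are the frame's x, y, z axes.
In Python, from rig import read_state, optics, order, bot gives the robot as it stands.
- The arm moves only by the tool drive_tool, never from a script. Its argument "steps" is a list of rows, each a list of 7 numbers: the finger opening in mm, from 0 to 87, then the shift along the tool's x, y, z normalised to -1 to 1, where 1 is 0.12 m, then the turn, a rotation vector about the tool's x, y, z normalised to -1 to 1, where 1 is 1.5 rad. In form: [[jaw, tx, ty, tz, ax, ay, az], ...]. A call has 1 to 8 rows; each row is the pose to reach, as a shift and turn from the pose commanded when the call began, along the tool's axes at that moment; what a row does not reach only later rows make up. A row lasts 1/10 s, in which the tool goes at most 50 mm and 8.59 degrees, less where a joint would pass 70% of its speed; a pose out of reach is approached as far as the arm can. A call with a number of a shift or a turn outside -1 to 1 is refused whole. A call with a gripper value outside its range is refused whole. The fingers move at their own pace and stop on an object; the grip force is fixed at half the most. Time passes only in rows, so rows that repeat a pose let the fingers close. It gives the time, the measured TCP pose, the force, the opening and the grip force at its end, in the units of the state.
- read_state(): the state, without advancing time (a new reading comes with each control period).
- optics.capture(name): name is "scene" or "top"; returns a dict with "color" (420x560x3 uint8, blue, green, red), "range_z" (420x560 float32, m along the optical axis (not along the pixel's ray), 0 where there is no reading), "fx", "fy", "cx", "cy" (pixels), "rvec" (rotation vector, rad) and "tvec" (3), from world to camera coordinates, as OpenCV has them. Camera axes: x right, y down, z forward; pixel columns grow to the right and rows downward; lengths in m; the calibration is good to about 2 mm. A picture is of the moment at which its call begins.
- order.hand_in(): hands the job in; it is judged then, once.
The state is a dict: "time_s": time; "joint_positions": joint angles; "qvel": joint speeds; "tau": joint torques, N m; "position": TCP position; "tcp_rot": TCP orientation; "force": force on the tool from outside, world axes, zero at the start; "moment": the same for the moment, N m; "opening": opening from 0.0 (shut) to 1.0 (fully open); "grasp_force": force on a finger pad.
Only numpy, scipy, OpenCV 4.12 (cv2) and the standard library are available. Lean on these libraries where they do the work, as an engineer would, in place of code of your own. Each camera call takes 0.05 s, during which the arm holds its last target. There are 200 camera calls.

TASK

Stand the two spice jars that are on the worktop upright in the two empty cells of the white jar mixer, one jar per cell. Then turn the mixer's red dial by its black grip counterclockwise (seen from above), past its first two clicks to the third, where the grip's white line meets the red mark, and hold it there against its return spring: finish with the fingers still holding the dial at the third click. Leave the jar that is already loaded in its cell, and do not disturb the salt shaker, the small tin, the onion or the mug.

Things in the scene. Friction and masses are not known exactly. Their poses are not given: they have to be found in the camera images.
- mixer: White jar mixer fixed to the worktop. Origin under the centre of its grey base, 90 (x) x 315 (y) x 12 mm. Along its own y: a tray of three cells at -121.5, -59.5, +2.5 mm, then the console, an 86 mm square block 60 mm high at +112.5 mm, with the dial on it. Cells: 58 x 58 mm inside, walls 4 mm thick, floor 12 mm and rims 45 mm above the worktop.
- cell0 (a point): Centre of the floor of the end cell farthest from the dial (starts empty), 12 mm above the worktop; axes as the mixer's.
- cell1 (a point): Centre of the floor of the middle cell (starts empty), 12 mm above the worktop; axes as the mixer's.
- cell2 (a point): Centre of the floor of the cell next to the console; it already holds a jar (spice_2).
- timer: Fixed white base, 62 mm wide, of the run dial. Origin: centre of its underside, on the dial's axis, 60 mm above the worktop. On it turns the red domed dial, 57 mm wide, 28 to 50 mm above this origin, carrying an upright black finger grip, a bar 46 long, 13 thick, top 72 mm above this origin (132 above the worktop). At rest the grip lies along this frame's x; its white line is at the +x end.
- timer_dial (a joint): Angle of the red dial, rad: 0 at rest, grows counterclockwise from above. Clicks at 0.436, 0.873 and 1.309 (third); it can be turned on beyond. Lines on the console mark the grip's white end at rest (black), first and second click (blue), third (red). A spring (0.06 N m at rest, 0.17 at the third click, clicks add or take 0.03) turns it back to 0 when let go.
- spice_0: Spice jar with red cap, round, 45 mm diameter, 106 mm tall, about 0.11 kg, upright on the worktop at the start; to be loaded. Origin at the centre of its underside, z up along the jar.
- spice_1: Second spice jar of the same shape and size, also to be loaded. Origin at the centre of its underside, z up along the jar.
- spice_2: Third spice jar of the same shape and size; already stands in the cell next to the console and stays there. Origin at the centre of its underside.
- salt_shaker: Salt shaker, clear with grey top, 44 mm diameter, 90 mm tall, to be left alone. Origin at the centre of its underside.
- tin_small: Small food tin, 57 mm diameter, 72 mm tall, to be left alone. Origin at the centre of its underside.
- onion: Onion, about 71 mm wide and 72 mm tall, to be left alone. Origin at its underside.
- mug_b: White mug with grey dots, 82 mm diameter, 114 mm over the handle, 91 mm tall, to be left alone. Origin at the centre of its underside.

How it is judged:
By the outcome, as a careful person would: the job done as asked, in the order asked, and still so for the second after the job is handed in, while the arm keeps its last pose, push and grip.
It also fails if it takes over 61 s, if anything falls off the work surface, if the arm or the gripper's body presses on something with over 40 N, if the wrist force passes 120 N, or if a joint passes its speed limit or range.

## Working session

There is one attempt and no reset: what is moved stays moved. The work goes in short steps, Python scripts to look and compute and a tool call to move; the robot and the scene stay as the last step left them, time stands still between calls to the robot, and variables do not carry over. Pictures are saved under pics/ and viewed, at most 10 in all, crops included, and the job is handed in when it is done.

Besides the shell and the picture viewer there is one more tool, called after "Call:" by a JSON object that holds its "op" and its "data". drive_tool: Moves the arm, as the interface text tells. Scaled input: -1 to 1 covers 0.12 m each way for a shift and 1.5 rad each way for a turn. Its arguments: {"type":"object","properties":{"steps":{"type":"array"}},"required":["steps"]}

```bash
mkdir -p pics
cat > h.py <<'E'
import numpy as np, cv2
from rig import read_state, optics, order, bot
def cap(n):
    c=optics.capture(n); R=cv2.Rodrigues(np.array(c["rvec"],float))[0]; t=np.array(c["tvec"],float).ravel()
    c["R"]=R; c["t"]=t; return c
def pts(c):
    v,u=np.mgrid[0:420,0:560]; z=c["range_z"]
    P=np.stack([(u-c["cx"])/c["fx"]*z,(v-c["cy"])/c["fy"]*z,z],-1)
    W=(P-c["t"])@c["R"]; W[z<=0]=np.nan; return W
def ray(c,u,v,h):
    d=c["R"].T@np.array([(u-c["cx"])/c["fx"],(v-c["cy"])/c["fy"],1]); o=-c["R"].T@c["t"]
    return o+d*(h-o[2])/d[2]
E
python3 - <<'E'
from h import *
s=read_state(); print(s["time_s"],s["position"],s["tcp_rot"],s["opening"])
for n in("scene","top"):
    c=cap(n); cv2.imwrite(f"pics/{n}0.png",c["color"]); print(n,-c["R"].T@c["t"],c["R"][2],c["fx"])
E
```

```text
0.0 [0.21084256 0.5875506  0.22156592] [[-9.41140732e-01  3.38013133e-01 -1.11549861e-03]
 [ 3.38014736e-01  9.41138857e-01 -1.92073105e-03]
 [ 4.00606763e-04 -2.18473320e-03 -9.99997533e-01]] 0.9989512685911112
scene [-0.24108464 -0.47750845  1.36416374] [ 0.47123894  0.35190351 -0.80876311] 529.6745359576046
top [0.36829456 0.05842993 1.31617269] [ 0.08722907 -0.01754536 -0.99603376] 393.16890271470237
```

View pics/scene0.png

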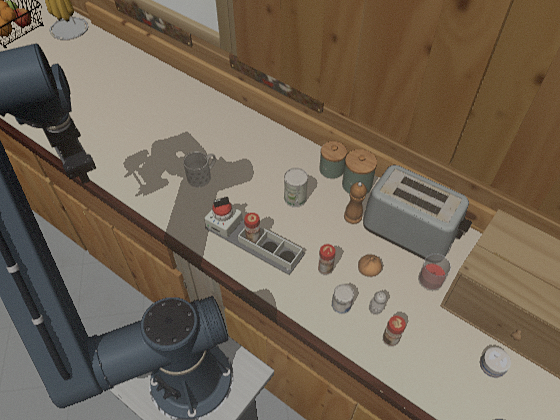

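View pics/top0.png

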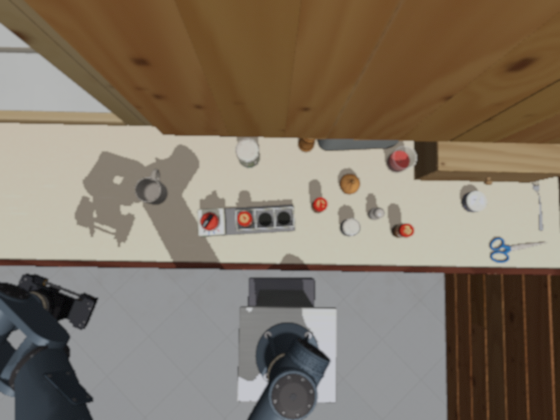

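The scene view shows the mixer at about (255,235): dial at (222,208), loaded jar at (252,222), empty cells at (268,247) and (287,255). The two loose red-capped jars are at (327,255) and (396,328). In the top view the jars are at (320,205) and (404,230), the mixer spans (198–295, 205–235) and the dial is at (210,221).

Run:
```python
from h import *
for n in("scene","top"):
    c=cap(n); W=pts(c); im=c["color"].astype(int); hsv=cv2.cvtColor(c["color"],cv2.COLOR_BGR2HSV)
    m=(((hsv[...,0]<8)|(hsv[...,0]>172))&(hsv[...,1]>150)&(hsv[...,2]>90)).astype(np.uint8)
    m=cv2.morphologyEx(m,cv2.MORPH_CLOSE,np.ones((5,5)))
    k,l,st,ce=cv2.connectedComponentsWithStats(m)
    for i in range(1,k):
        if st[i,4]>25:
            w=W[l==i]; w=w[~np.isnan(w[:,0])]
            zt=np.percentile(w[:,2],90); q=w[w[:,2]>zt-.006]
            print(n,ce[i].round(1),st[i],"ztop",zt.round(4),"mid",((q.max(0)+q.min(0))/2).round(4),"ray",ray(c,*ce[i],.106).round(4))
    # mixer: points with height 40-50mm in mixer area
    reg=(W[...,0]>.3)&(W[...,0]<.65)&(W[...,1]>-.15)&(W[...,1]<.4)
    for lo,hi in((.036,.052),(.054,.066)):
        q=W[reg&(W[...,2]>lo)&(W[...,2]<hi)]
        r=cv2.minAreaRect(q[:,:2].astype(np.float32)*1000); print(n,lo,len(q),r,np.median(q[:,2]))
    print("worktop z",np.nanmedian(W[(W[...,2]<.02)&(W[...,2]>-.02)][:,2]))
    # other objects
    m=((W[...,2]>.03)&(W[...,2]<.2)&(W[...,0]>.3)&(W[...,0]<.75)&(abs(W[...,1])<.7)).astype(np.uint8)
    k,l,st,ce=cv2.connectedComponentsWithStats(m)
    for i in range(1,k):
        if st[i,4]>40:
            w=W[l==i]; print("  obj",ce[i].round(),w.min(0).round(3),w.max(0).round(3))
    b=c["color"][150:290,180:450] if n=="top" else c["color"][170:360,180:440]
    cv2.imwrite(f"pics/{n}1.png",cv2.resize(b,None,fx=2.9,fy=2.9,interpolation=cv2.INTER_CUBIC))
```

```text
scene [19.9 16.7] [14 10 13 13 80] ztop 0.1078 mid [0.6602 1.5489 0.1199] ray [0.6578 1.5373 0.106 ]
scene [221.1 209.3] [213 205  17  10 124] ztop 0.1103 mid [0.4154 0.2449 0.1094] ray [0.4106 0.2418 0.106 ]
scene [251.1 218.4] [245 213  14  14 132] ztop 0.1204 mid [0.4335 0.1432 0.1191] ray [0.4386 0.1496 0.106 ]
scene [327.2 250.1] [320 245  15  12 133] ztop 0.1082 mid [ 0.4829 -0.0913  0.1078] ray [ 0.4826 -0.0912  0.106 ]
scene [392.4 320.7] [389 316  11  12  35] ztop 0.109 mid [ 0.4055 -0.3484  0.1074] ray [ 0.4055 -0.3476  0.106 ]
scene [400.8 325.4] [395 318  10  13  54] ztop 0.1084 mid [ 0.4068 -0.3723  0.1068] ray [ 0.4072 -0.3713  0.106 ]
scene 0.036 626 ((443.5178527832031, 101.25395202636719), (315.22119140625, 325.39801025390625), 53.8694953918457) 0.04283947488882727
scene 0.054 411 ((528.1143798828125, 110.22321319580078), (233.79872131347656, 416.6553039550781), 13.4204683303833) 0.058909621718178144
worktop z -0.0009156469445491119
  obj [198. 166.] [0.475 0.405 0.03 ] [0.589 0.492 0.097]
  obj [295. 184.] [0.605 0.102 0.03 ] [0.686 0.178 0.115]
  obj [412. 228.] [ 
[... 1627 characters left out ...]
026  0.151]
  obj [354. 144.] [ 0.67  -0.348  0.03 ] [ 0.703 -0.088  0.153]
  obj [442. 165.] [ 0.555 -0.7    0.03 ] [ 0.707 -0.321  0.2  ]
  obj [150. 187.] [0.479 0.406 0.03 ] [0.589 0.487 0.097]
  obj [350. 183.] [ 0.526 -0.231  0.03 ] [ 0.594 -0.163  0.073]
  obj [476. 201.] [ 0.476 -0.648  0.03 ] [ 0.542 -0.578  0.05 ]
  obj [320. 204.] [ 0.461 -0.112  0.032] [ 0.505 -0.07   0.113]
  obj [256. 218.] [ 0.398 -0.014  0.03 ] [0.476 0.175 0.125]
  obj [376. 213.] [ 0.442 -0.295  0.03 ] [ 0.482 -0.259  0.095]
  obj [212. 221.] [0.38  0.206 0.03 ] [0.469 0.295 0.139]
  obj [351. 227.] [ 0.389 -0.223  0.03 ] [ 0.443 -0.167  0.077]
  obj [403. 230.] [ 0.385 -0.382  0.031] [ 0.43  -0.338  0.114]
```

View pics/top1.png

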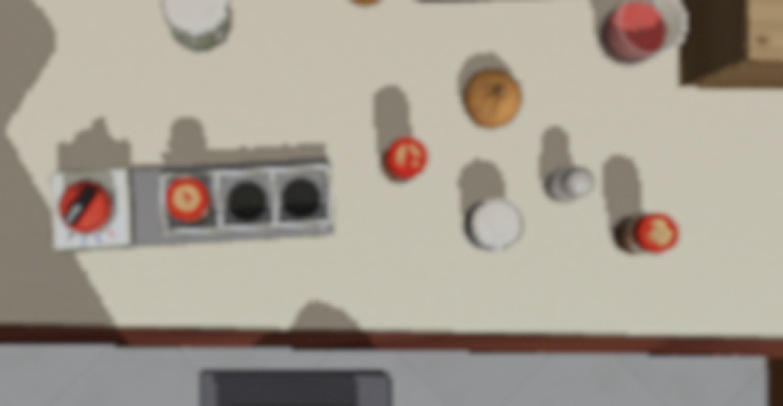

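View pics/scene1.png

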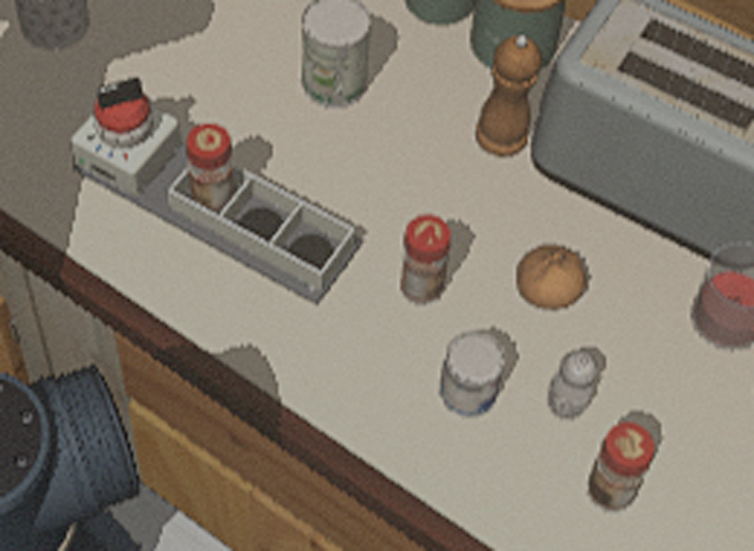

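The top crop shows the grip running from upper right to lower left, with the blue and red marks on the console's near side at about (70–115,240). In the scene crop the cells are at (262,222) and (312,248), and both loose jars stand upright with clear space round them.

```bash
cat >> h.py <<'E'
from scipy.spatial.transform import Rotation as Ro
def plan(pos,yang,n=8,frm=None):
    """print rows (tool units) toward TCP pos with tool y at world angle yang, tool down; splits in calls"""
    s=read_state(); p=np.array(s["position"]); R=np.array(s["tcp_rot"])
    if frm: p,R=np.array(frm[0]),down(frm[1])
    T=down(yang); pos=np.array(pos,float); rv=Ro.from_matrix(R.T@T).as_rotvec()
    d=R.T@(pos-p); k=int(np.ceil(max(abs(d).max()/.12,np.linalg.norm(rv)/np.radians(8.5*8),1e-9)))
    for i in range(k):
        Ri=R@Ro.from_rotvec(rv*i/k).as_matrix(); dd=Ri.T@(pos-p)/k/.12
        print(i,"shift",dd.round(3),"turn",(rv/k/1.5).round(4),"rows>=",int(np.ceil(max(np.linalg.norm(dd)*.12/.05,np.degrees(np.linalg.norm(rv))/k/8.59))))
def down(a):
    a=np.radians(a); y=np.array([np.cos(a),np.sin(a),0]); z=np.array([0,0,-1.]); return np.stack([np.cross(y,z),y,z],1)
E
python3 - <<'E'
from h import *
res={}
for n in("scene","top"):
    c=cap(n); W=pts(c); x,y,z=W[...,0],W[...,1],W[...,2]
    def sel(y0,y1,z0,z1,x0=.36,x1=.49): return W[(x>x0)&(x<x1)&(y>y0)&(y<y1)&(z>z0)&(z<z1)]
    def rect(q): return cv2.minAreaRect(q[:,:2].astype(np.float32)*1000)
    q=sel(-.04,.185,.036,.053); r=rect(q); print(n,"tray",np.round(r[0],1),np.round(r[1],1),round(r[2],1),"z",np.median(q[:,2]).round(4))
    q=sel(.19,.31,.05,.07); r=rect(q); print(n,"console",np.round(r[0],1),np.round(r[1],1),round(r[2],1),"z",np.median(q[:,2]).round(4))
    q=sel(.19,.31,.118,.15); u=q[:,:2]-q[:,:2].mean(0); w,v=np.linalg.eigh(u.T@u)
    print(n,"grip",len(q),rect(q),"mean",q.mean(0).round(4),"ang",np.degrees(np.arctan2(v[1,1],v[0,1])).round(1),"ztop",np.percentile(q[:,2],90).round(4))
    q=sel(.19,.31,.085,.15); print(n,"dial mid",((q.max(0)+q.min(0))/2).round(4))
    q=sel(-.04,.185,.0,.03,.405,.46); print(n,"floor z",len(q),np.median(q[:,2]) if len(q) else 0)
    # blue/red marks on console
    hsv=cv2.cvtColor(c["color"],cv2.COLOR_BGR2HSV); on=(x>.36)&(x<.49)&(y>.19)&(y<.31)&(z>.05)&(z<.07)
    for nm,m in(("blue",(hsv[...,0]>95)&(hsv[...,0]<135)&(hsv[...,1]>50)),("red",((hsv[...,0]<10)|(hsv[...,0]>165))&(hsv[...,1]>60))):
        k,l,st,ce=cv2.connectedComponentsWithStats((m&on).astype(np.uint8))
        print(n,nm,[(W[l==i].mean(0).round(3).tolist(),int(st[i,4])) for i in range(1,k)])
    if n=="top": print("cabinet zmin",np.nanpercentile(W[:125,180:400][...,2],[2,50]),np.nanmin(W[:125,180:400][...,0]))
plan((.4815,-.092,.19),0)
E
```

```text
scene tray [435.2  81.3] [ 71.  193.1] 4.4 z 0.0419
scene console [421.8 251.1] [88.4 87.7] 4.6 z 0.0582
scene grip 92 ((422.0805358886719, 251.52236938476562), (16.02207374572754, 46.99516296386719), 62.45817184448242) mean [0.4215 0.2509 0.1273] ang 147.1 ztop 0.1326
scene dial mid [0.4224 0.2504 0.1105]
scene floor z 602 0.011954683003998955
scene blue [([0.388, 0.258, 0.06], 2), ([0.395, 0.247, 0.055], 1)]
scene red [([0.462, 0.252, 0.061], 1), ([0.397, 0.228, 0.061], 2)]
top tray [438.4  80.6] [ 66.2 190.2] 4.6 z 0.0458
top console [424.6 251.7] [85.8 86.2] 4.5 z 0.061
top grip 76 ((424.2594909667969, 251.70277404785156), (13.273372650146484, 45.66868591308594), 57.80519485473633) mean [0.4243 0.251  0.1321] ang 148.0 ztop 0.136
top dial mid [0.424  0.2514 0.1112]
top floor z 756 0.013362074331920578
top blue []
top red []
cabinet zmin [0.62866408 0.86627258] 0.5776394261438986
0 shift [-0.807 -0.914  0.054] turn [-1.000e-04  0.000e+00  1.635e-01] rows>= 3
1 shift [-1.005 -0.691  0.054] turn [-1.000e-04  0.000e+00  1.635e-01] rows>= 3
2 shift [-1.143 -0.426  0.054] turn [-1.000e-04  0.000e+00  1.635e-01] rows>= 3
3 shift [-1.212 -0.136  0.054] turn [-1.000e-04  0.000e+00  1.635e-01] rows>= 3
4 shift [-1.209  0.162  0.054] turn [-1.000e-04  0.000e+00  1.635e-01] rows>= 3
```

Call:
{"op": "drive_tool", "data": {"steps": [[87,-0.88,-1,0,0,0,0.765],[87,-0.88,-1,0,0,0,0.765],[87,-0.88,-1,0,0,0,0.765],[87,-0.88,-1,0,0,0,0.765],[87,-0.88,-1,0,0,0,0.765],[87,-0.88,-1,0,0,0,0.765],[87,-0.88,-1,0,0,0,0.765],[87,-0.88,-1,0,0,0,0.765]]}}

```text
time_s: 1.1
position: [0.2702, 0.4395, 0.2227]
tcp_rot: [[-0.073, 0.997, 0.0], [0.997, 0.073, 0.0], [0.0, 0.0, -1.0]]
force: [-0.3, 0.9, 0.8]
opening: 0.998
grasp_force: 0.0
```

Call:
{"op": "drive_tool", "data": {"steps": [[87,-0.91,0.283,0.07,0,0,0],[87,-0.91,0.283,0.07,0,0,0],[87,-0.91,0.283,0.07,0,0,0]]}}

```text
time_s: 1.4
position: [0.3126, 0.3301, 0.2137]
tcp_rot: [[-0.076, 0.997, -0.001], [0.997, 0.076, -0.002], [-0.002, -0.001, -1.0]]
force: [0.2, 0.3, 0.5]
opening: 1.002
grasp_force: 0.0
```

Call:
{"op": "drive_tool", "data": {"steps": [[87,-0.91,0.283,0.07,0,0,0],[87,-0.91,0.283,0.07,0,0,0],[87,-0.91,0.283,0.07,0,0,0]]}}

```text
time_s: 1.7
position: [0.356, 0.224, 0.2057]
tcp_rot: [[-0.075, 0.997, 0.0], [0.997, 0.075, -0.001], [-0.001, 0.0, -1.0]]
force: [0.2, -0.8, 0.1]
opening: 1.003
grasp_force: 0.0
```

Call:
{"op": "drive_tool", "data": {"steps": [[87,-0.91,0.283,0.07,0,0,0],[87,-0.91,0.283,0.07,0,0,0],[87,-0.91,0.283,0.07,0,0,0]]}}

```text
time_s: 2.0
position: [0.3996, 0.1175, 0.1975]
tcp_rot: [[-0.074, 0.997, 0.002], [0.997, 0.074, -0.001], [-0.001, 0.002, -1.0]]
force: [-0.2, 0.1, -0.3]
opening: 1.001
grasp_force: 0.0
```

Call:
{"op": "drive_tool", "data": {"steps": [[87,-0.91,0.283,0.07,0,0,0],[87,-0.91,0.283,0.07,0,0,0],[87,-0.91,0.283,0.07,0,0,0]]}}

```text
time_s: 2.3
position: [0.4427, 0.0107, 0.1892]
tcp_rot: [[-0.074, 0.997, 0.004], [0.997, 0.074, -0.002], [-0.002, 0.003, -1.0]]
force: [0.6, 0.5, 0.4]
opening: 0.998
grasp_force: 0.0
```

Call:
{"op": "drive_tool", "data": {"steps": [[87,-0.91,0.283,0.07,0,0,0],[87,-0.91,0.283,0.07,0,0,0],[87,-0.91,0.283,0.07,0,0,0],[87,-0.91,0.283,0.07,0,0,0]]}}

```text
time_s: 2.7
position: [0.483, -0.093, 0.1804]
tcp_rot: [[-0.075, 0.997, 0.001], [0.997, 0.075, -0.0], [-0.0, 0.001, -1.0]]
force: [0.6, 0.4, 0.1]
opening: 0.998
grasp_force: 0.0
```

Call:
{"op": "drive_tool", "data": {"steps": [[87,0,-0.01,0.4,0,0,0],[87,0.01,-0.01,0.75,0,0,0],[87,0.01,-0.01,0.95,0,0,0],[87,0.01,-0.01,0.95,0,0,0],[25,0.01,-0.01,0.95,0,0,0],[25,0.01,-0.01,0.95,0,0,0],[25,0.01,-0.01,0.95,0,0,0],[25,0.01,-0.01,0.95,0,0,0]]}}

```text
time_s: 3.5
position: [0.4816, -0.0905, 0.0678]
tcp_rot: [[-0.079, 0.997, 0.002], [0.997, 0.079, -0.001], [-0.001, 0.002, -1.0]]
force: [0.5, -0.9, -0.4]
opening: 0.722
grasp_force: 0.0
```

Call:
{"op": "drive_tool", "data": {"steps": [[25,0,0,0,0,0,0],[25,0,0,0,0,0,0],[25,0,0,0,0,0,0]]}}

```text
time_s: 3.8
position: [0.4811, -0.0906, 0.0668]
tcp_rot: [[-0.078, 0.997, 0.001], [0.997, 0.078, -0.0], [-0.0, 0.001, -1.0]]
force: [-0.2, 0.2, 1.6]
opening: 0.5
grasp_force: 29.9
```

Call:
{"op": "drive_tool", "data": {"steps": [[25,0,0,-0.2,0,0,0],[25,0,0,-0.5,0,0,0],[25,0.2,-0.03,-0.75,0,0,0],[25,0.5,-0.09,-0.75,0,0,0],[25,0.727,-0.128,-0.75,0,0,0]]}}

```text
time_s: 4.3
position: [0.4581, -0.0035, 0.1575]
tcp_rot: [[-0.078, 0.997, 0.001], [0.997, 0.078, 0.0], [-0.0, 0.001, -1.0]]
force: [0.8, -1.0, -1.1]
opening: 0.504
grasp_force: 29.9
```

Call:
{"op": "drive_tool", "data": {"steps": [[25,0.3,-0.05,0,0,0,0],[25,0.6,-0.1,0,0,0,0],[25,0.727,-0.128,0,0,0,0],[25,0.727,-0.128,0,0,0,0],[25,0.727,-0.128,0,0,0,0]]}}

```text
time_s: 4.8
position: [0.4367, 0.0811, 0.1565]
tcp_rot: [[-0.079, 0.997, 0.0], [0.997, 0.079, -0.0], [-0.0, 0.0, -1.0]]
force: [0.1, -0.4, -1.1]
opening: 0.5
grasp_force: 29.9
```

Run:
```python
from h import *
for n in("top","scene"):
    c=cap(n); cv2.imwrite(f"pics/{n}2.png",cv2.resize(c["color"][150:310,160:400],None,fx=3,fy=3,interpolation=cv2.INTER_CUBIC))
s=read_state(); print(s["time_s"],s["position"],s["grasp_force"],s["force"]); plan((.4368,.081,.082),4.5)
```

```text
4.9 [0.43716981 0.08036043 0.1565405 ] 29.88758184481412 [-0.55140941 -0.37088641 -0.28251078]
0 shift [ 0.006 -0.003  0.621] turn [ 0.0004  0.0003 -0.0006] rows>= 2
```

View pics/scene2.png

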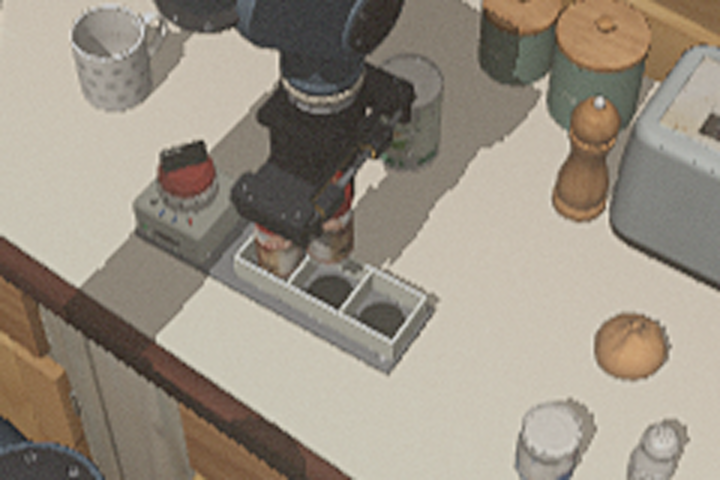

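The held jar hangs upright at about (332,240), above and behind the middle cell at (328,290), which fits a jar 90 mm up in line with that cell. Lowering it now.

Call:
{"op": "drive_tool", "data": {"steps": [[25,0,0,0.2,0,0,0],[25,0,0,0.45,0,0,0],[25,0,0,0.58,0,0,0],[25,0,0,0.61,0,0,0],[25,0,0,0.63,0,0,0],[25,0,0,0.635,0,0,0],[25,0,0,0.635,0,0,0]]}}

```text
time_s: 5.6
position: [0.4373, 0.081, 0.081]
tcp_rot: [[-0.078, 0.997, 0.002], [0.997, 0.078, -0.0], [-0.0, 0.002, -1.0]]
force: [-0.6, -0.1, -0.2]
opening: 0.507
grasp_force: 29.9
```

Call:
{"op": "drive_tool", "data": {"steps": [[25,0,0,0.007,0,0,0],[25,0,0,0.014,0,0,0],[25,0,0,0.014,0,0,0],[60,0,0,0.014,0,0,0],[87,0,0,0.014,0,0,0],[87,0,0,0.014,0,0,0],[87,0,0,0.014,0,0,0],[87,0,0,0.014,0,0,0]]}}

```text
time_s: 6.4
position: [0.4365, 0.0812, 0.0787]
tcp_rot: [[-0.078, 0.997, 0.0], [0.997, 0.078, -0.0], [-0.0, 0.0, -1.0]]
force: [-0.6, 0.8, -0.7]
opening: 0.871
grasp_force: 0.0
```

Call:
{"op": "drive_tool", "data": {"steps": [[87,0,0,-0.2,0,0,0],[87,0,0,-0.5,0,0,0],[87,0,0,-0.8,0,0,0],[87,0,0,-0.8,0,0,0]]}}

```text
time_s: 6.8
position: [0.4396, 0.0811, 0.1784]
tcp_rot: [[-0.079, 0.997, 0.01], [0.997, 0.079, -0.001], [-0.001, 0.01, -1.0]]
force: [0.4, -0.5, -0.1]
opening: 0.998
grasp_force: 0.0
```

Run:
```python
from h import *
s=read_state(); print(s["time_s"],s["position"],s["opening"],s["joint_positions"])
c=cap("scene"); W=pts(c); x,y,z=W[...,0],W[...,1],W[...,2]
m=(y>.06)&(y<.105)&(x>.40)&(x<.47)&(z>.05)&(z<.13); q=W[m]; print(len(q),q.min(0),q.max(0))
plan((.4065,-.360,.172),4.5)
```

```text
6.8 [0.43960573 0.08114307 0.17843615] 0.9976746153462062 [-3.92250018e+00  2.05193758e+01  1.09944427e+02  6.24839844e-03
  4.89823800e+01 -8.43484811e+00]
290 [0.41088787 0.06001095 0.050417  ] [0.4583509  0.10035662 0.12464572]
0 shift [-0.911 -0.138  0.01 ] turn [0.001  0.0001 0.    ] rows>= 3
1 shift [-0.911 -0.138  0.01 ] turn [0.001  0.0001 0.    ] rows>= 3
2 shift [-0.911 -0.138  0.01 ] turn [0.001  0.0001 0.    ] rows>= 3
3 shift [-0.911 -0.138  0.01 ] turn [0.001  0.0001 0.    ] rows>= 3
```

Call:
{"op": "drive_tool", "data": {"steps": [[87,-0.911,-0.138,0,0,0,0],[87,-0.911,-0.138,0,0,0,0],[87,-0.911,-0.138,0,0,0,0]]}}

```text
time_s: 7.15
position: [0.4283, -0.0325, 0.1737]
tcp_rot: [[-0.075, 0.997, -0.001], [0.997, 0.075, -0.001], [-0.001, -0.001, -1.0]]
force: [0.0, -0.3, 0.2]
opening: 0.996
grasp_force: 0.0
```

Call:
{"op": "drive_tool", "data": {"steps": [[87,-0.911,-0.138,0,0,0,0],[87,-0.911,-0.138,0,0,0,0],[87,-0.911,-0.138,0,0,0,0]]}}

```text
time_s: 7.45
position: [0.4211, -0.1435, 0.1739]
tcp_rot: [[-0.074, 0.997, 0.0], [0.997, 0.074, -0.001], [-0.001, 0.0, -1.0]]
force: [0.4, 0.2, 0.3]
opening: 0.997
grasp_force: 0.0
```

Call:
{"op": "drive_tool", "data": {"steps": [[87,-0.911,-0.138,0,0,0,0],[87,-0.911,-0.138,0,0,0,0],[87,-0.911,-0.138,0,0,0,0]]}}

```text
time_s: 7.75
position: [0.4134, -0.2539, 0.174]
tcp_rot: [[-0.075, 0.997, 0.001], [0.997, 0.075, -0.002], [-0.002, 0.001, -1.0]]
force: [-0.0, 0.0, 0.1]
opening: 1.0
grasp_force: 0.0
```

Call:
{"op": "drive_tool", "data": {"steps": [[87,-0.911,-0.138,0,0,0,0],[87,-0.911,-0.138,0,0,0,0],[87,-0.911,-0.138,0,0,0,0],[87,-0.911,-0.138,0,0,0,0],[87,-0.911,-0.138,0,0,0,0]]}}

```text
time_s: 8.25
position: [0.4043, -0.3571, 0.1736]
tcp_rot: [[-0.079, 0.997, -0.002], [0.997, 0.079, 0.004], [0.004, -0.002, -1.0]]
force: [-0.8, 1.0, -0.2]
opening: 1.005
grasp_force: 0.0
```

Run:
```python
from h import *
c=cap("scene"); cv2.imwrite(f"pics/scene3.png",cv2.resize(c["color"][190:390,210:470],None,fx=3,fy=3,interpolation=cv2.INTER_CUBIC))
s=read_state(); print(s["time_s"],s["position"]); plan((.4065,-.360,.0665),4.5)
```

```text
8.3 [ 0.40438739 -0.35686242  0.17383796]
0 shift [-0.031  0.017  0.894] turn [-0.0011 -0.0025  0.0009] rows>= 3
```

View pics/scene3.png

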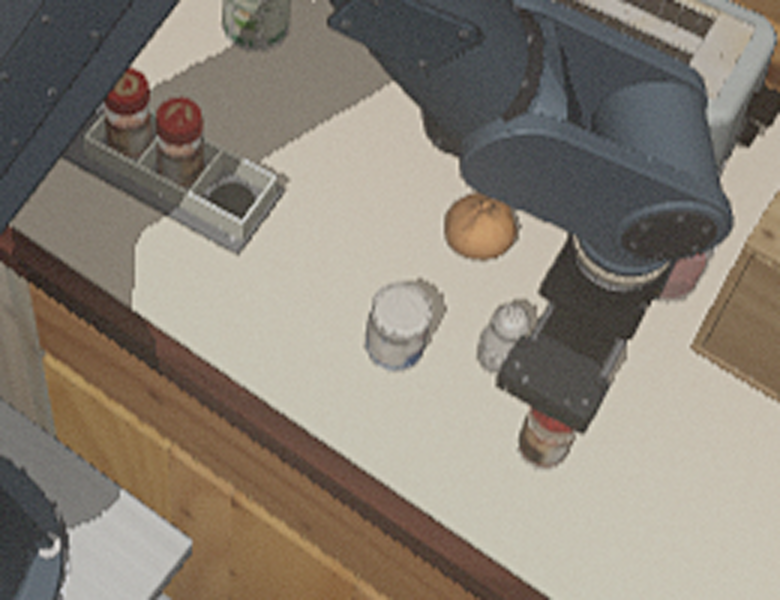

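The first jar stands upright in the middle cell at (180,140), beside the loaded one at (127,105). The end cell at (235,195) is empty, and the gripper is above the second jar at (548,435).

Call:
{"op": "drive_tool", "data": {"steps": [[87,-0.03,0.017,0.3,0,0,0],[87,-0.03,0.017,0.65,0,0,0],[87,-0.03,0.017,0.89,0,0,0],[87,-0.03,0.017,0.89,0,0,0],[25,-0.03,0.017,0.89,0,0,0],[25,-0.03,0.017,0.89,0,0,0],[25,-0.03,0.017,0.89,0,0,0],[25,-0.03,0.017,0.89,0,0,0]]}}

```text
time_s: 9.1
position: [0.4077, -0.364, 0.0694]
tcp_rot: [[-0.079, 0.997, 0.002], [0.997, 0.079, -0.002], [-0.002, 0.002, -1.0]]
force: [0.0, -0.2, -0.3]
opening: 0.721
grasp_force: 0.0
```

Call:
{"op": "drive_tool", "data": {"steps": [[25,0,0,0,0,0,0],[25,0,0,0,0,0,0],[25,0,0,0,0,0,0]]}}

```text
time_s: 9.4
position: [0.4072, -0.3636, 0.0682]
tcp_rot: [[-0.078, 0.997, 0.0], [0.997, 0.078, -0.001], [-0.001, 0.0, -1.0]]
force: [-0.1, -0.2, 1.9]
opening: 0.502
grasp_force: 30.2
```

Run:
```python
from h import *
s=read_state(); print(s["position"]); p=s["position"]; plan((.4417,.0192,.16),4.5,frm=((p[0],p[1],.16),4.5))
```

```text
[ 0.40722765 -0.36363125  0.06821095]
0 shift [0.789 0.134 0.   ] turn [0. 0. 0.] rows>= 2
1 shift [0.789 0.134 0.   ] turn [0. 0. 0.] rows>= 2
2 shift [0.789 0.134 0.   ] turn [0. 0. 0.] rows>= 2
3 shift [0.789 0.134 0.   ] turn [0. 0. 0.] rows>= 2
```

Call:
{"op": "drive_tool", "data": {"steps": [[25,0,0,-0.2,0,0,0],[25,0,0,-0.5,0,0,0],[25,0,0,-0.8,0,0,0],[25,0,0,-0.95,0,0,0],[25,0,0,-0.95,0,0,0]]}}

```text
time_s: 9.9
position: [0.4082, -0.3648, 0.1845]
tcp_rot: [[-0.078, 0.997, 0.004], [0.997, 0.078, -0.005], [-0.005, 0.003, -1.0]]
force: [-0.3, 0.2, -2.5]
opening: 0.5
grasp_force: 30.2
```

Call:
{"op": "drive_tool", "data": {"steps": [[25,0.3,0.05,0,0,0,0],[25,0.6,0.1,0,0,0,0],[25,0.789,0.134,0,0,0,0]]}}

```text
time_s: 10.2
position: [0.4139, -0.2642, 0.18]
tcp_rot: [[-0.078, 0.997, -0.004], [0.997, 0.078, 0.005], [0.005, -0.004, -1.0]]
force: [0.3, -0.5, -1.7]
opening: 0.503
grasp_force: 30.1
```

Call:
{"op": "drive_tool", "data": {"steps": [[25,0.3,0.05,0,0,0,0],[25,0.6,0.1,0,0,0,0],[25,0.789,0.134,0,0,0,0]]}}

```text
time_s: 10.5
position: [0.4224, -0.1687, 0.1801]
tcp_rot: [[-0.079, 0.997, -0.004], [0.997, 0.079, 0.004], [0.004, -0.004, -1.0]]
force: [0.1, 0.2, -0.6]
opening: 0.506
grasp_force: 30.1
```

Call:
{"op": "drive_tool", "data": {"steps": [[25,0.3,0.05,0,0,0,0],[25,0.6,0.1,0,0,0,0],[25,0.789,0.134,0,0,0,0]]}}

```text
time_s: 10.8
position: [0.431, -0.0736, 0.1803]
tcp_rot: [[-0.079, 0.997, -0.004], [0.997, 0.079, 0.002], [0.003, -0.004, -1.0]]
force: [-0.5, -0.3, -2.5]
opening: 0.504
grasp_force: 30.1
```

Call:
{"op": "drive_tool", "data": {"steps": [[25,0.3,0.05,0,0,0,0],[25,0.6,0.1,0,0,0,0],[25,0.765,0.134,0,0,0,0],[25,0.765,0.134,0.2,0,0,0],[25,0.765,0.134,0.2,0,0,0],[25,0.765,0.134,0.2,0,0,0]]}}

```text
time_s: 11.4
position: [0.4406, 0.0165, 0.1568]
tcp_rot: [[-0.078, 0.997, -0.004], [0.997, 0.078, 0.001], [0.001, -0.004, -1.0]]
force: [0.7, -0.1, -1.1]
opening: 0.499
grasp_force: 30.1
```

Run:
```python
from h import *
c=cap("scene"); cv2.imwrite(f"pics/scene4.png",cv2.resize(c["color"][170:370,180:440],None,fx=3,fy=3,interpolation=cv2.INTER_CUBIC))
W=pts(c); q=W[(W[...,1]>-.02)&(W[...,1]<.05)&(W[...,0]>.40)&(W[...,0]<.48)&(W[...,2]>.095)&(W[...,2]<.125)]; print(len(q),q.min(0),q.max(0))
s=read_state(); print(s["time_s"],s["position"],s["grasp_force"]); plan((.4417,.0157,.0795),4.5)
```

```text
75 [ 0.41494409 -0.00464293  0.09513335] [0.45092736 0.0325655  0.1245307 ]
11.45 [0.44132217 0.01613245 0.1574417 ] 30.14799287659116
0 shift [-0.004  0.004  0.65 ] turn [-0.0011 -0.0003 -0.0004] rows>= 2
```

View pics/scene4.png

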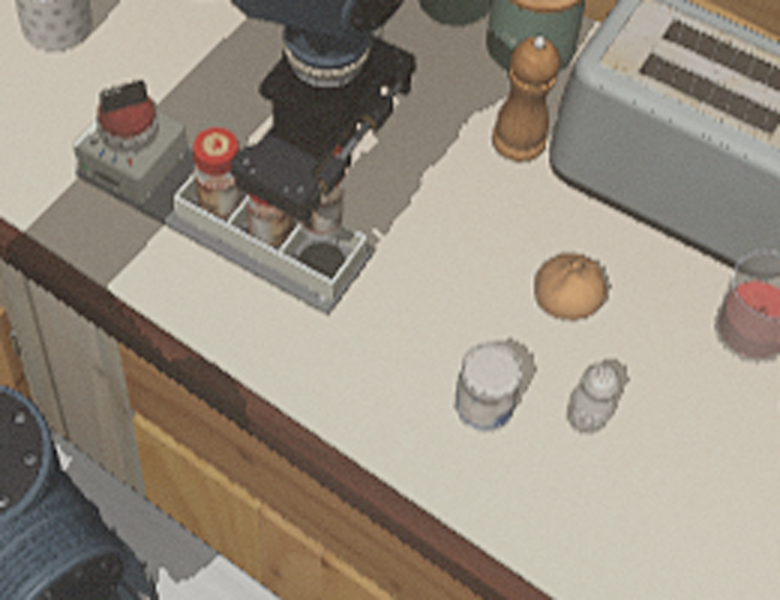

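The second jar hangs upright at about (328,213), above the end cell at (325,258). Lowering and releasing it.

Call:
{"op": "drive_tool", "data": {"steps": [[25,0,0,0.2,0,0,0],[25,0,0,0.4,0,0,0],[25,0,0,0.55,0,0,0],[25,0,0,0.6,0,0,0],[25,0,0,0.63,0,0,0],[25,0,0,0.645,0,0,0],[25,0,0,0.645,0,0,0]]}}

```text
time_s: 12.15
position: [0.4423, 0.0161, 0.081]
tcp_rot: [[-0.078, 0.997, 0.001], [0.997, 0.078, -0.0], [-0.0, 0.001, -1.0]]
force: [0.3, -0.2, -0.6]
opening: 0.497
grasp_force: 30.1
```

Call:
{"op": "drive_tool", "data": {"steps": [[25,0,0,0.007,0,0,0],[25,0,0,0.014,0,0,0],[25,0,0,0.014,0,0,0],[60,0,0,0.014,0,0,0],[87,0,0,0.014,0,0,0],[87,0,0,0.014,0,0,0],[87,0,0,0.014,0,0,0],[87,0,0,0.014,0,0,0]]}}

```text
time_s: 12.95
position: [0.4417, 0.0164, 0.0787]
tcp_rot: [[-0.078, 0.997, -0.0], [0.997, 0.078, 0.0], [0.0, -0.0, -1.0]]
force: [0.6, 0.1, 0.4]
opening: 0.867
grasp_force: 0.0
```

Call:
{"op": "drive_tool", "data": {"steps": [[87,0,0,-0.2,0,0,0],[87,0,0,-0.5,0,0,0],[87,0,0,-0.8,0,0,0],[87,0,0,-0.8,0,0,0],[87,0,0,-0.8,0,0,0]]}}

```text
time_s: 13.45
position: [0.442, 0.0163, 0.1753]
tcp_rot: [[-0.079, 0.997, 0.002], [0.997, 0.079, -0.0], [-0.001, 0.002, -1.0]]
force: [-0.6, 0.2, -0.2]
opening: 0.998
grasp_force: 0.0
```

Run:
```python
from h import *
s=read_state(); print(s["time_s"],s["position"],s["joint_positions"])
plan((.4232,.2511,.175),57.5)
```

```text
13.45 [0.44203838 0.01632804 0.17533081] [-1.24164111e+01  2.06709278e+01  1.10449575e+02 -2.23261467e-03
  4.87701006e+01 -1.69184729e+01]
0 shift [ 0.981 -0.001  0.001] turn [ 0.0005  0.0005 -0.3083] rows>= 4
1 shift [0.879 0.437 0.001] turn [ 0.0005  0.0005 -0.3083] rows>= 4
```

Call:
{"op": "drive_tool", "data": {"steps": [[60,0.981,0,0,0,0,-0.308],[60,0.981,0,0,0,0,-0.308],[60,0.981,0,0,0,0,-0.308],[60,0.981,0,0,0,0,-0.308],[60,0.981,0,0,0,0,-0.308]]}}

```text
time_s: 13.95
position: [0.4316, 0.1337, 0.1736]
tcp_rot: [[-0.514, 0.858, -0.003], [0.858, 0.514, -0.001], [0.001, -0.003, -1.0]]
force: [-0.1, 0.3, 0.4]
opening: 0.708
grasp_force: 0.0
```

Call:
{"op": "drive_tool", "data": {"steps": [[60,0.879,0.437,0,0,0,-0.308],[60,0.879,0.437,0,0,0,-0.308],[60,0.879,0.437,0,0,0,-0.308],[60,0.879,0.437,0,0,0,-0.308],[60,0.879,0.437,0,0,0,-0.308],[60,0.879,0.437,0,0,0,-0.308]]}}

```text
time_s: 14.55
position: [0.4233, 0.2495, 0.1744]
tcp_rot: [[-0.84, 0.542, -0.001], [0.542, 0.84, -0.001], [0.0, -0.001, -1.0]]
force: [1.3, -0.0, -0.5]
opening: 0.689
grasp_force: 0.0
```

Run:
```python
from h import *
c=cap("scene"); cv2.imwrite(f"pics/scene5.png",cv2.resize(c["color"][160:310,170:370],None,fx=4,fy=4,interpolation=cv2.INTER_CUBIC))
W=pts(c)
for nm,y0,x0 in(("cell0",.0192,.4417),("cell1",.081,.4368),("cell2",.1428,.4319)):
    q=W[(abs(W[...,1]-y0)<.028)&(abs(W[...,0]-x0)<.028)&(W[...,2]>.05)&(W[...,2]<.13)]; print(nm,len(q),q.min(0).round(3) if len(q) else 0,q.max(0).round(3) if len(q) else 0)
s=read_state(); print(s["time_s"],s["position"],s["opening"],np.degrees(np.arctan2(s["tcp_rot"][1][1],s["tcp_rot"][0][1]))); plan((.4232,.2511,.114),57.5)
```

```text
cell0 353 [ 0.415 -0.004  0.05 ] [0.46  0.042 0.122]
cell1 351 [0.411 0.056 0.05 ] [0.458 0.108 0.126]
cell2 347 [0.408 0.118 0.05 ] [0.454 0.169 0.124]
14.6 [0.42340505 0.24958533 0.17452959] 0.6884332941060363 57.20356151885115
0 shift [0.008 0.01  0.504] turn [-0.0006 -0.0002 -0.0034] rows>= 2
```

View pics/scene5.png

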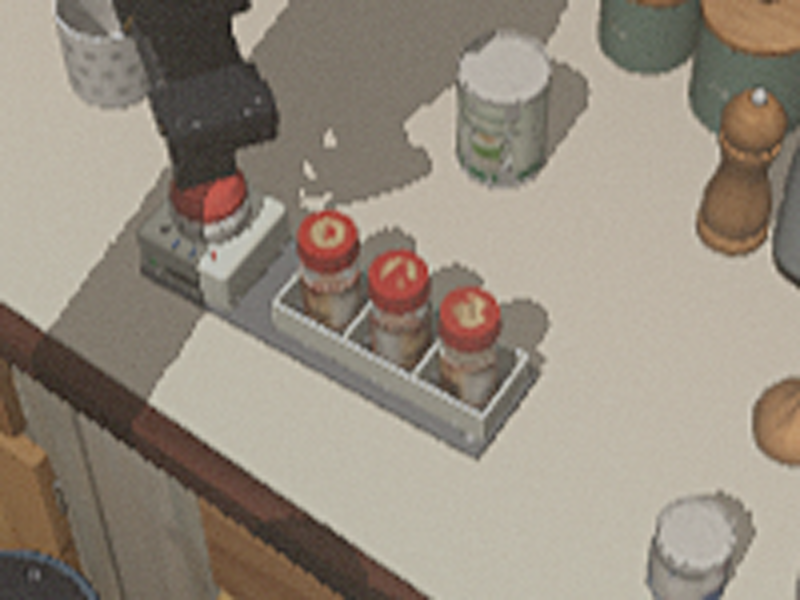

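All three jars stand upright in their cells, at (328,260), (400,310) and (470,345). The gripper is directly above the dial at (210,190).

Call:
{"op": "drive_tool", "data": {"steps": [[60,0.008,0.01,0.2,0,0,-0.003],[60,0.008,0.01,0.4,0,0,-0.003],[60,0.008,0.01,0.49,0,0,-0.003],[60,0.008,0.01,0.49,0,0,-0.003],[60,0.008,0.01,0.49,0,0,-0.003]]}}

```text
time_s: 15.1
position: [0.4235, 0.2523, 0.1163]
tcp_rot: [[-0.845, 0.535, 0.0], [0.535, 0.845, 0.0], [-0.0, 0.0, -1.0]]
force: [-0.2, 0.9, 0.3]
opening: 0.69
grasp_force: 0.0
```

Call:
{"op": "drive_tool", "data": {"steps": [[30,0,0,0,0,0,0],[20,0,0,0,0,0,0],[5,0,0,0,0,0,0],[5,0,0,0,0,0,0],[5,0,0,0,0,0,0],[5,0,0,0,0,0,0],[5,0,0,0,0,0,0],[5,0,0,0,0,0,0]]}}

```text
time_s: 15.9
position: [0.4237, 0.2536, 0.1161]
tcp_rot: [[-0.845, 0.535, 0.002], [0.535, 0.845, 0.002], [-0.0, 0.002, -1.0]]
force: [1.1, 4.3, -1.7]
opening: 0.148
grasp_force: 30.0
```

Call:
{"op": "drive_tool", "data": {"steps": [[5,0,0.015,0,0,0,-0.07],[5,0,0.015,0,0,0,-0.14],[5,0,0.015,0,0,0,-0.21],[5,0,0.015,0,0,0,-0.28],[5,0,0.015,0,0,0,-0.35],[5,0,0.015,0,0,0,-0.42],[5,0,0.015,0,0,0,-0.436],[5,0,0.015,0,0,0,-0.436]]}}

```text
time_s: 16.7
position: [0.4235, 0.2529, 0.1161]
tcp_rot: [[-0.996, -0.09, -0.001], [-0.09, 0.996, -0.003], [0.002, -0.002, -1.0]]
force: [-1.5, -6.2, 3.0]
opening: 0.142
grasp_force: 30.0
```

Run:
```python
from h import *
s=read_state(); print(s["time_s"],s["position"],s["opening"],s["force"],s["moment"],np.degrees(np.arctan2(s["tcp_rot"][1][1],s["tcp_rot"][0][1])),s["joint_positions"])
```

```text
16.7 [0.4235084  0.25292896 0.11605204] 0.14237086038335636 [-1.52250072 -6.19459355  2.95976049] [-1.06149308  0.00225943 -0.05559976] 95.14885450479201 [ 17.91608555  29.95014115 106.39553958  -0.16737978  43.77027572
 -77.11167796]
```

Call:
{"op": "drive_tool", "data": {"steps": [[5,0,-0.006,0,0,0,-0.07],[5,0,-0.006,0,0,0,-0.14],[5,0,-0.006,0,0,0,-0.21],[5,0,-0.006,0,0,0,-0.28],[5,0,-0.006,0,0,0,-0.35],[5,0,-0.006,0,0,0,-0.41],[5,0,-0.006,0,0,0,-0.436],[5,0,-0.006,0,0,0,-0.436]]}}

```text
time_s: 17.5
position: [0.4239, 0.252, 0.1161]
tcp_rot: [[-0.736, -0.677, -0.001], [-0.677, 0.736, -0.003], [0.002, -0.002, -1.0]]
force: [-0.1, -6.7, 3.8]
opening: 0.147
grasp_force: 30.0
```

Call:
{"op": "drive_tool", "data": {"steps": [[5,0,0,0,0,0,0],[5,0,0,0,0,0,0]]}}

```text
time_s: 17.7
position: [0.4239, 0.252, 0.1161]
tcp_rot: [[-0.736, -0.677, -0.001], [-0.677, 0.736, -0.003], [0.002, -0.002, -1.0]]
force: [0.8, -7.8, 2.4]
opening: 0.143
grasp_force: 30.0
```

Run:
```python
from h import *
s=read_state(); print(s["time_s"],s["position"],s["opening"],s["force"],s["moment"],np.degrees(np.arctan2(s["tcp_rot"][1][1],s["tcp_rot"][0][1])))
a=cap("scene"); b=cap("top")
for n,c in(("scene",a),("top",b)):
    W=pts(c); m=(abs(W[...,0]-.423)<.05)&(abs(W[...,1]-.252)<.05)&(W[...,2]>.05)
    print(n,m.sum())
i1=cv2.resize(a["color"][175:245,190:260],(390,390),interpolation=cv2.INTER_CUBIC)
i2=cv2.resize(b["color"][190:250,180:240],(390,390),interpolation=cv2.INTER_CUBIC)
cv2.imwrite("pics/dial6.png",np.hstack([i1,i2]))
```

```text
17.7 [0.42394235 0.25203463 0.11606514] 0.14334317931780913 [ 0.81728552 -7.81542932  2.4486708 ] [-1.21414796 -0.10291012 -0.168072  ] 132.59460065898853
scene 2318
top 1896
```

View pics/dial6.png

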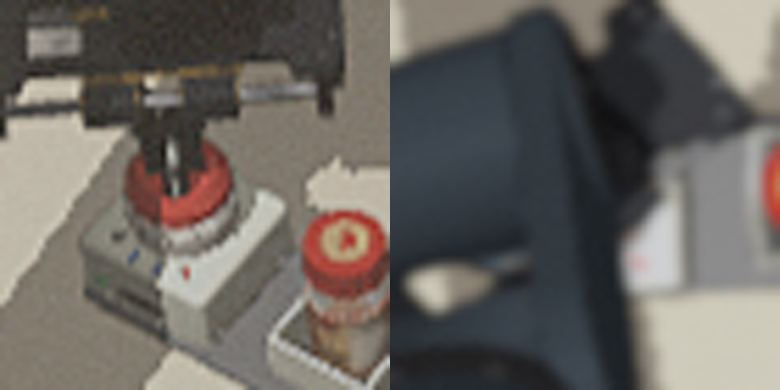

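The left half shows the grip held between the fingers, with its white line at about (172,165) facing the camera above the red mark at (187,272). I'll check the angle by projecting both.

Run:
```python
from h import *
c=cap("scene"); im=c["color"]; hsv=cv2.cvtColor(im,cv2.COLOR_BGR2HSV).astype(int)
def cen(u0,u1,v0,v1,w):
    w=w[v0:v1,u0:u1].clip(0); V,U=np.mgrid[v0:v1,u0:u1]; return (U*w).sum()/w.sum(),(V*w).sum()/w.sum(),w.sum()
red=((hsv[...,0]<12)|(hsv[...,0]>165))*(hsv[...,1]-60.)
u,v,w=cen(219,229,219,229,red); p=ray(c,u,v,.06); ax=np.array([.4221,.2511])
print("red",u,v,w,p,np.degrees(np.arctan2(*(p[:2]-ax)[::-1]))%360)
g=im.min(-1).astype(float)
print(g[197:213,214:230].astype(int))
K=np.array([[c["fx"],0,c["cx"]],[0,c["fy"],c["cy"]],[0,0,1]])
for th in(197.5,212.5,217.5,222.5,227.5,232.5):
    for r,z in((.023,.113),(.023,.132),(.008,.132),(.038,.06)):
        d=np.radians(th); q=np.array([[ax[0]+r*np.cos(d),ax[1]+r*np.sin(d),z]])
        print(th,r,z,cv2.projectPoints(q,c["rvec"],c["tvec"],K,None)[0].ravel().round(1),end=" ")
    print()
```

```text
red 223.0 223.4344262295082 122.0 [0.39743471 0.22828182 0.06      ] 222.77231638728676
[[ 50  44  40  51  51  45  51  49  46  48  50  44  56 108 111 106]
 [ 49  49  47  53  53  47  39  48  44  43  48  49  76 117 111 110]
 [ 56  41  55  45  47  45  68  53  51  52  48  44  76 106 113 110]
 [106  49  53  48  45  39  96  76  48  47  39  40  53  74  96 115]
 [117  59  47  50  44  33 153  99  44  50  50  44  46  54  59  93]
 [ 85  58  47  49  44  31 174 125  59  52  48  48  46  55  48  59]
 [ 57  50  42  53  49  37 156 133  66  47  42  46  53  58  60  46]
 [ 57  43  48  47  48  43 120 113  51  46  48  51  51  57  55  45]
 [ 50  69  49  46  51  52  89  71  41  49  48  57  55  54  72  56]
 [ 58  60  49  49  58  56  70  62  51  43  54  59  64  65  69  68]
 [ 56  58  60  59  62  44  74 107  57  43  57  55  82  78  63  65]
 [ 59  48  50  60  54  48  52 136  55  45  58  72  78  72  58  61]
 [ 51  52  65  60  63  49  34 135  48  47  65  74  65  66  70  67]
 [ 51  56  59  53  59  62  55  93  62  66  78  73  69  66  64  65]
 [ 50  60  54  48  42  80  72  70  77  73  76  69  72  72  55  48]
 [ 45  50  55  55  53  73  75  71  72  70  69  75  68  64  49  95]]
197.5 0.023 0.113 [218.  209.8] 197.5 0.023 0.132 [217.3 205.8] 197.5 0.008 0.132 [219.4 202. ] 197.5 0.038 0.06 [217.6 224.1] 
212.5 0.023 0.113 [219.9 210.1] 212.5 0.023 0.132 [219.3 206.2] 212.5 0.008 0.132 [220.1 202.2] 212.5 0.038 0.06 [220.8 224.6] 
217.5 0.023 0.113 [220.6 210.1] 217.5 0.023 0.132 [220.  206.2] 217.5 0.008 0.132 [220.3 202.2] 217.5 0.038 0.06 [221.9 224.7] 
222.5 0.023 0.113 [221.3 210.1] 222.5 0.023 0.132 [220.7 206.2] 222.5 0.008 0.132 [220.6 202.2] 222.5 0.038 0.06 [223.  224.6] 
227.5 0.023 0.113 [221.9 210. ] 227.5 0.023 0.132 [221.4 206.1] 227.5 0.008 0.132 [220.8 202.1] 227.5 0.038 0.06 [224.1 224.5] 
232.5 0.023 0.113 [222.6 209.9] 232.5 0.023 0.132 [222. 206.] 232.5 0.008 0.132 [221.  202.1] 232.5 0.038 0.06 [225.2 224.3]
```

Run:
```python
from h import *
s=read_state(); print(s["time_s"],s["grasp_force"],s["moment"][2]); print(order.hand_in())
```

```text
17.85 29.9936905503273 -0.18842253668230938
the job is handed in; nothing more can be done
None
```

I handed the job in at 17.9 s: both jars stand upright in the two empty cells, and the fingers hold the dial at the third click, with the white line within about 2° of the red mark; I saw nothing disturbed, but the result of the judging was not shown.

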